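# Set out a row of painted tiles on the painting board

### The job

Clear the plain blank tile off the painting board and lay it flat in its tray. On the board a row has been started with one loose painted tile: lay all the tiles of that same colour from the ware board beside it, each with its painted band to the back batten, and push the whole row home, tight in the corner against the back batten and the left batten with no gaps between tiles, and with the sliding end stop snug against the last tile. Leave the tiles of the other colour where they lie, and do not disturb the pots, brushes and other things on the table.

Things in the scene. Friction and masses are not known exactly. Their poses are not given: they have to be found in the camera images.
- board: plywood painting board, 15 mm thick, local x -90 to +80 mm, y -220 to +220 mm, fixed on the table, placed and turned afresh each start. Origin: on the table, mid-length; +x to the back batten (away from the robot), +y left, board top at z = 15 mm. Back batten: rigid strip along the far edge, stop face at x = +50 mm, 30 mm thick, 14 mm high above the board top.
- corner (a point): corner of the two stop faces at board top level: board x = +50, y = +165, z = 15 mm. The left batten is a rigid strip across the left end, stop face at board y = +165 mm, 20 mm thick, 14 mm high above the board top, from board x = -45 to +50 mm.
- stop (a joint): sliding end stop on the back batten, 0 (open, right end; starts 0 to 0.03) to 0.2 m, growing as it slides left (board +y); its stop face is at board y = -0.17 m + value. About 2.5 N of friction; stays where it is left.
- stop_face (a point): middle of the end stop's face, which looks left (board +y), at board x = 25 mm, 10 mm above the board top. The face belongs to an aluminium arm 12 mm thick in y, lying over board x = -2 to +50 mm, 2 to 18 mm above the board top; it can be pushed on its right-hand side.
- stop_knob (a point): middle of the end stop's black round knob (22 mm diameter, 22 mm high, from 21 to 43 mm above the board top), at board x = 65 mm, 23 mm to the right of the stop face, to pinch from above. It stands on the stop's flat saddle (46 x 46 mm, from 15 to 21 mm above the board top) that rides the back batten.
- ware_board: ware board, a light wooden plank 150 mm deep (x), 860 mm long (y), 15 mm thick, fixed between the robot and the painting board, holding the stock of tiles face up in a line, 90 mm apart, turned any way. Origin: centre of its underside; top at z = 15 mm
- blue1: painted blue ceramic tile, 50 x 50 mm square, 12 mm thick, 60 g, white glaze; a solid blue band 9 mm wide along one edge of its face, four blue dots round a yellow one on the rest. Origin: centre of its underside; +z out of the painted face, +x to the banded edge. Always there: either loose on the painting board near the corner (starting the row) or on the ware board.
- blue2: painted blue ceramic tile, 50 x 50 mm square, 12 mm thick, 60 g, white glaze; a solid blue band 9 mm wide along one edge of its face, four blue dots round a yellow one on the rest. Origin: centre of its underside; +z out of the painted face, +x to the banded edge. On the ware board; may be absent.
- blue3: painted blue ceramic tile, 50 x 50 mm square, 12 mm thick, 60 g, white glaze; a solid blue band 9 mm wide along one edge of its face, four blue dots round a yellow one on the rest. Origin: centre of its underside; +z out of the painted face, +x to the banded edge. On the ware board; may be absent.
- blue4: painted blue ceramic tile, 50 x 50 mm square, 12 mm thick, 60 g, white glaze; a solid blue band 9 mm wide along one edge of its face, four blue dots round a yellow one on the rest. Origin: centre of its underside; +z out of the painted face, +x to the banded edge. On the ware board; may be absent.
- blue5: painted blue ceramic tile, 50 x 50 mm square, 12 mm thick, 60 g, white glaze; a solid blue band 9 mm wide along one edge of its face, four blue dots round a yellow one on the rest. Origin: centre of its underside; +z out of the painted face, +x to the banded edge. On the ware board; may be absent.
- yellow1: painted yellow ceramic tile, 50 x 50 mm square, 12 mm thick, 60 g, white glaze; a solid yellow band 9 mm wide along one edge of its face, four yellow dots round a blue one on the rest. Origin: centre of its underside; +z out of the painted face, +x to the banded edge. Always there: either loose on the painting board near the corner (starting the row) or on the ware board.
- yellow2: painted yellow ceramic tile, 50 x 50 mm square, 12 mm thick, 60 g, white glaze; a solid yellow band 9 mm wide along one edge of its face, four yellow dots round a blue one on the rest. Origin: centre of its underside; +z out of the painted face, +x to the banded edge. On the ware board; may be absent.
- yellow3: painted yellow ceramic tile, 50 x 50 mm square, 12 mm thick, 60 g, white glaze; a solid yellow band 9 mm wide along one edge of its face, four yellow dots round a blue one on the rest. Origin: centre of its underside; +z out of the painted face, +x to the banded edge. On the ware board; may be absent.
- yellow4: painted yellow ceramic tile, 50 x 50 mm square, 12 mm thick, 60 g, white glaze; a solid yellow band 9 mm wide along one edge of its face, four yellow dots round a blue one on the rest. Origin: centre of its underside; +z out of the painted face, +x to the banded edge. On the ware board; may be absent.
- yellow5: painted yellow ceramic tile, 50 x 50 mm square, 12 mm thick, 60 g, white glaze; a solid yellow band 9 mm wide along one edge of its face, four yellow dots round a blue one on the rest. Origin: centre of its underside; +z out of the painted face, +x to the banded edge. On the ware board; may be absent.
- bowl_blue: cream bowl of blue paint, 110 mm across, 75 mm high, to the right of the painting board; origin under its centre; leave alone
- bowl_yellow: terracotta bowl of yellow paint, 84 mm across, 60 mm high, at the far left; origin under its centre; leave alone
- brush_jar: white jar 72 mm across and 90 mm high with four brushes standing in it to about 200 mm high, on the right; origin under its centre; leave alone
- brush: thin paint brush lying on the table beyond the painting board, 195 mm long along its local x; leave alone
- pencil: orange pencil lying on the table beyond the painting board, 175 mm long along its local x; leave alone
- bisque: blank tile, plain white and unpainted, 50 x 50 x 12 mm, 60 g, left lying loose on the painting board where the row must go; origin: centre of its underside
- tray: shallow open wooden tray for blank tiles, to the left of the painting board, fixed; 130 x 130 mm outside and 20 mm high, walls and floor 5 mm thick. Origin: centre of its underside; floor top at z = 5 mm
- cup: blue mug 72 mm across, 85 mm high, at the far left; origin under its centre; leave alone

How it is judged:
At the end, for the whole second after the job is handed in: Tiles of the starting colour lie flat and still, band within 3 mm of the back batten, square within 0.06 rad, the row tight from the left batten to the end stop, each joint within 3 mm. The other colour lies within 70 mm of its start, off the board; the blank lies flat in its tray ((((x of bisque in the frame of tray between -0.045 and 0.045 m and y of bisque in the frame of tray between -0.045 and 0.045 m and z of bisque in the frame of tray between 0 and 0.012 m and angle between bisque's own z axis and vertical below 0.15 rad and linear speed of bisque below 0.02 m/s) and (x of blue1 in the frame of board between 0.022 and 0.028 m and z of blue1 in the frame of board between 0.012 and 0.018 m and x of board in the frame of blue1 below -0.01 m and angle between the x axis of blue1 and the x axis of board, either way round below 0.06 rad and linear speed of blue1 below 0.02 m/s and (y of blue1 in the frame of board between 0.137 and 0.143 m or (y of blue1 in the frame of blue2 between -0.053 and -0.047 m and x of blue1 in the frame of blue2 between -0.005 and 0.005 m) or (y of blue1 in the frame of blue3 between -0.053 and -0.047 m and x of blue1 in the frame of blue3 between -0.005 and 0.005 m) or (y of blue1 in the frame of blue4 between -0.053 and -0.047 m and x of blue1 in the frame of blue4 between -0.005 and 0.005 m) or (y of blue1 in the frame of blue5 between -0.053 and -0.047 m and x of blue1 in the frame of blue5 between -0.005 and 0.005 m))) and (x of blue2 in the frame of board between 0.022 and 0.028 m and z of blue2 in the frame of board between 0.012 and 0.018 m and x of board in the frame of blue2 below -0.01 m and angle between the x axis of blue2 and the x axis of board, either way round below 0.06 rad and linear speed of blue2 below 0.02 m/s and (y of blue2 in the frame of board between 0.137 and 0.143 m or (y of blue2 in the frame of blue1 between -0.053 and -0.047 m and x of blue2 in the frame of blue1 between -0.005 and 0.005 m) or (y of blue2 in the frame of blue3 between -0.053 and -0.047 m and x of blue2 in the frame of blue3 between -0.005 and 0.005 m) or (y of blue2 in the frame of blue4 between -0.053 and -0.047 m and x of blue2 in the frame of blue4 between -0.005 and 0.005 m) or (y of blue2 in the frame of blue5 between -0.053 and -0.047 m and x of blue2 in the frame of blue5 between -0.005 and 0.005 m))) and (x of blue3 in the frame of board between 0.022 and 0.028 m and z of blue3 in the frame of board between 0.012 and 0.018 m and x of board in the frame of blue3 below -0.01 m and angle between the x axis of blue3 and the x axis of board, either way round below 0.06 rad and linear speed of blue3 below 0.02 m/s and (y of blue3 in the frame of board between 0.137 and 0.143 m or (y of blue3 in the frame of blue1 between -0.053 and -0.047 m and x of blue3 in the frame of blue1 between -0.005 and 0.005 m) or (y of blue3 in the frame of blue2 between -0.053 and -0.047 m and x of blue3 in the frame of blue2 between -0.005 and 0.005 m) or (y of blue3 in the frame of blue4 between -0.053 and -0.047 m and x of blue3 in the frame of blue4 between -0.005 and 0.005 m) or (y of blue3 in the frame of blue5 between -0.053 and -0.047 m and x of blue3 in the frame of blue5 between -0.005 and 0.005 m))) and (x of blue4 in the frame of board between 0.022 and 0.028 m and z of blue4 in the frame of board between 0.012 and 0.018 m and x of board in the frame of blue4 below -0.01 m and angle between the x axis of blue4 and the x axis of board, either way round below 0.06 rad and linear speed of blue4 below 0.02 m/s and (y of blue4 in the frame of board between 0.137 and 0.143 m or (y of blue4 in the frame of blue1 between -0.053 and -0.047 m and x of blue4 in the frame of blue1 between -0.005 and 0.005 m) or (y of blue4 in the frame of blue2 between -0.053 and -0.047 m and x of blue4 in the frame of blue2 between -0.005 and 0.005 m) or (y of blue4 in the frame of blue3 between -0.053 and -0.047 m and x of blue4 in the frame of blue3 between -0.005 and 0.005 m) or (y of blue4 in the frame of blue5 between -0.053 and -0.047 m and x of blue4 in the frame of blue5 between -0.005 and 0.005 m))) and (x of blue5 in the frame of board between 0.022 and 0.028 m and z of blue5 in the frame of board between 0.012 and 0.018 m and x of board in the frame of blue5 below -0.01 m and angle between the x axis of blue5 and the x axis of board, either way round below 0.06 rad and linear speed of blue5 below 0.02 m/s and (y of blue5 in the frame of board between 0.137 and 0.143 m or (y of blue5 in the frame of blue1 between -0.053 and -0.047 m and x of blue5 in the frame of blue1 between -0.005 and 0.005 m) or (y of blue5 in the frame of blue2 between -0.053 and -0.047 m and x of blue5 in the frame of blue2 between -0.005 and 0.005 m) or (y of blue5 in the frame of blue3 between -0.053 and -0.047 m and x of blue5 in the frame of blue3 between -0.005 and 0.005 m) or (y of blue5 in the frame of blue4 between -0.053 and -0.047 m and x of blue5 in the frame of blue4 between -0.005 and 0.005 m))) and (distance of yellow1 from where it was at the start of the episode below 0.07 m and x of yellow1 in the frame of board below -0.06 m) and (distance of yellow2 from where it was at the start of the episode below 0.07 m and x of yellow2 in the frame of board below -0.06 m) and (distance of yellow3 from where it was at the start of the episode below 0.07 m and x of yellow3 in the frame of board below -0.06 m) and (distance of yellow4 from where it was at the start of the episode below 0.07 m and x of yellow4 in the frame of board below -0.06 m) and (distance of yellow5 from where it was at the start of the episode below 0.07 m and x of yellow5 in the frame of board below -0.06 m) and (y of stop_face in the frame of blue1 between -0.0285 and -0.022 m or y of stop_face in the frame of blue2 between -0.0285 and -0.022 m or y of stop_face in the frame of blue3 between -0.0285 and -0.022 m or y of stop_face in the frame of blue4 between -0.0285 and -0.022 m or y of stop_face in the frame of blue5 between -0.0285 and -0.022 m)) or ((x of bisque in the frame of tray between -0.045 and 0.045 m and y of bisque in the frame of tray between -0.045 and 0.045 m and z of bisque in the frame of tray between 0 and 0.012 m and angle between bisque's own z axis and vertical below 0.15 rad and linear speed of bisque below 0.02 m/s) and (x of yellow1 in the frame of board between 0.022 and 0.028 m and z of yellow1 in the frame of board between 0.012 and 0.018 m and x of board in the frame of yellow1 below -0.01 m and angle between the x axis of yellow1 and the x axis of board, either way round below 0.06 rad and linear speed of yellow1 below 0.02 m/s and (y of yellow1 in the frame of board between 0.137 and 0.143 m or (y of yellow1 in the frame of yellow2 between -0.053 and -0.047 m and x of yellow1 in the frame of yellow2 between -0.005 and 0.005 m) or (y of yellow1 in the frame of yellow3 between -0.053 and -0.047 m and x of yellow1 in the frame of yellow3 between -0.005 and 0.005 m) or (y of yellow1 in the frame of yellow4 between -0.053 and -0.047 m and x of yellow1 in the frame of yellow4 between -0.005 and 0.005 m) or (y of yellow1 in the frame of yellow5 between -0.053 and -0.047 m and x of yellow1 in the frame of yellow5 between -0.005 and 0.005 m))) and (x of yellow2 in the frame of board between 0.022 and 0.028 m and z of yellow2 in the frame of board between 0.012 and 0.018 m and x of board in the frame of yellow2 below -0.01 m and angle between the x axis of yellow2 and the x axis of board, either way round below 0.06 rad and linear speed of yellow2 below 0.02 m/s and (y of yellow2 in the frame of board between 0.137 and 0.143 m or (y of yellow2 in the frame of yellow1 between -0.053 and -0.047 m and x of yellow2 in the frame of yellow1 between -0.005 and 0.005 m) or (y of yellow2 in the frame of yellow3 between -0.053 and -0.047 m and x of yellow2 in the frame of yellow3 between -0.005 and 0.005 m) or (y of yellow2 in the frame of yellow4 between -0.053 and -0.047 m and x of yellow2 in the frame of yellow4 between -0.005 and 0.005 m) or (y of yellow2 in the frame of yellow5 between -0.053 and -0.047 m and x of yellow2 in the frame of yellow5 between -0.005 and 0.005 m))) and (x of yellow3 in the frame of board between 0.022 and 0.028 m and z of yellow3 in the frame of board between 0.012 and 0.018 m and x of board in the frame of yellow3 below -0.01 m and angle between the x axis of yellow3 and the x axis of board, either way round below 0.06 rad and linear speed of yellow3 below 0.02 m/s and (y of yellow3 in the frame of board between 0.137 and 0.143 m or (y of yellow3 in the frame of yellow1 between -0.053 and -0.047 m and x of yellow3 in the frame of yellow1 between -0.005 and 0.005 m) or (y of yellow3 in the frame of yellow2 between -0.053 and -0.047 m and x of yellow3 in the frame of yellow2 between -0.005 and 0.005 m) or (y of yellow3 in the frame of yellow4 between -0.053 and -0.047 m and x of yellow3 in the frame of yellow4 between -0.005 and 0.005 m) or (y of yellow3 in the frame of yellow5 between -0.053 and -0.047 m and x of yellow3 in the frame of yellow5 between -0.005 and 0.005 m))) and (x of yellow4 in the frame of board between 0.022 and 0.028 m and z of yellow4 in the frame of board between 0.012 and 0.018 m and x of board in the frame of yellow4 below -0.01 m and angle between the x axis of yellow4 and the x axis of board, either way round below 0.06 rad and linear speed of yellow4 below 0.02 m/s and (y of yellow4 in the frame of board between 0.137 and 0.143 m or (y of yellow4 in the frame of yellow1 between -0.053 and -0.047 m and x of yellow4 in the frame of yellow1 between -0.005 and 0.005 m) or (y of yellow4 in the frame of yellow2 between -0.053 and -0.047 m and x of yellow4 in the frame of yellow2 between -0.005 and 0.005 m) or (y of yellow4 in the frame of yellow3 between -0.053 and -0.047 m and x of yellow4 in the frame of yellow3 between -0.005 and 0.005 m) or (y of yellow4 in the frame of yellow5 between -0.053 and -0.047 m and x of yellow4 in the frame of yellow5 between -0.005 and 0.005 m))) and (x of yellow5 in the frame of board between 0.022 and 0.028 m and z of yellow5 in the frame of board between 0.012 and 0.018 m and x of board in the frame of yellow5 below -0.01 m and angle between the x axis of yellow5 and the x axis of board, either way round below 0.06 rad and linear speed of yellow5 below 0.02 m/s and (y of yellow5 in the frame of board between 0.137 and 0.143 m or (y of yellow5 in the frame of yellow1 between -0.053 and -0.047 m and x of yellow5 in the frame of yellow1 between -0.005 and 0.005 m) or (y of yellow5 in the frame of yellow2 between -0.053 and -0.047 m and x of yellow5 in the frame of yellow2 between -0.005 and 0.005 m) or (y of yellow5 in the frame of yellow3 between -0.053 and -0.047 m and x of yellow5 in the frame of yellow3 between -0.005 and 0.005 m) or (y of yellow5 in the frame of yellow4 between -0.053 and -0.047 m and x of yellow5 in the frame of yellow4 between -0.005 and 0.005 m))) and (distance of blue1 from where it was at the start of the episode below 0.07 m and x of blue1 in the frame of board below -0.06 m) and (distance of blue2 from where it was at the start of the episode below 0.07 m and x of blue2 in the frame of board below -0.06 m) and (distance of blue3 from where it was at the start of the episode below 0.07 m and x of blue3 in the frame of board below -0.06 m) and (distance of blue4 from where it was at the start of the episode below 0.07 m and x of blue4 in the frame of board below -0.06 m) and (distance of blue5 from where it was at the start of the episode below 0.07 m and x of blue5 in the frame of board below -0.06 m) and (y of stop_face in the frame of yellow1 between -0.0285 and -0.022 m or y of stop_face in the frame of yellow2 between -0.0285 and -0.022 m or y of stop_face in the frame of yellow3 between -0.0285 and -0.022 m or y of stop_face in the frame of yellow4 between -0.0285 and -0.022 m or y of stop_face in the frame of yellow5 between -0.0285 and -0.022 m)))); the robot touches nothing.
It fails at once if a pot, jar, mug, brush or pencil is pushed more than 50 mm (pencil 60 mm) from its place (distance of any of bowl_blue, bowl_yellow, brush_jar, brush, cup from where it was at the start of the episode above 0.05 m or distance of pencil from where it was at the start of the episode above 0.06 m).
It fails at once if a paint bowl, the brush jar or the mug is tipped (angle between any of bowl_blue, bowl_yellow, brush_jar, cup's own z axis and vertical above 0.35 rad).
Of blue2, blue3, blue4, blue5 only 3 to 4 are there at a start; the rules pass over those that are not, and their reading is None.
Of yellow2, yellow3, yellow4, yellow5 only 3 to 4 are there at a start; the rules pass over those that are not, and their reading is None.
At some moment in a run one of blue1, blue2, blue3, blue4, blue5, yellow1, yellow2, yellow3, yellow4, yellow5 may be knocked a few centimetres aside while the robot is not near it.
It also fails if it takes over 210 s, if anything falls off the work surface, if the arm or the gripper's body presses on something with over 40 N, if the wrist force passes 120 N, or if a joint passes its speed limit or range.

### The arm

A 7-joint arm with a two-finger parallel gripper is mounted at the origin on the work surface. World frame = base frame: x ahead of the robot, y to its left, z up, the work surface at z = 0. Lengths are in m, angles in rad, forces in N, time in s.
With the tool pointing down it reaches from about 0.425 to 0.95 m from the base axis. Payload 4.7 kg.
Tool frame: the origin (TCP) lies between the finger pads; the fingertips stand 25 mm ahead of it and the grasp point (between the pads) lies 6 mm ahead of it; x points along the fingers, z is the direction in which the jaws open and shut, and the axes are right-handed (so a half turn about x gives the same grasp; the last joint's range is limited). The gripper opens to 85 mm and grips with 20 to 120 N. Pads are 22 mm wide; open, the fingers measure 114 mm over their backs; the gripper's body (76 mm by 85 mm) begins 54 mm behind the grasp point. The pads swing forward as they close: fully open they stand 13 mm farther back than shut.
Start: joints at [-1.356, 0.469, -0.049, 1.532, 0.024, 1.141, -0.082], TCP at [0.163, 0.655, 0.256] pointing down, gripper open.
Joint ranges: [-2.59, 2.59], [-0.33, 1.99], [-1.39, 1.29], [0.1, 2.45], [-1.04, 4.18], [0.21, 1.99], [-2.66, 2.66]. Speed limits (rad/s): [2.57, 2.57, 3.14, 3.14, 3.14, 3.14, 3.14].

### API

Orientations are given as a 3x3 rotation matrix whose columns are the frame's x, y, z axes.
In Python, from rig import * gives the robot as it stands. Calls block until the motion is done:
- movep(position, orientation): joint-space move of the TCP to a pose.
- move_l(position, attitude=None, feed=0.15, until_force=None): straight line of the TCP; attitude=None keeps the orientation; feed is the mean speed in m/s. With until_force (N) it stops when the force on the tool has changed by that much, and returns True; else False.
- move_joints(angles): joint-space move.
- command_gripper(opening, newtons=None): finger opening in m; newtons is the grip in N (None keeps the last); returns when the fingers have stopped.
- sleep(seconds).
- inverse_kinematics(position, orientation): joint angles nearest the present ones, or None.
- sense(): the state.
- camera(name): name is "scene" or "side" or "wrist"; returns (picture, depth): 420x560x3 uint8, red, green, blue; 420x560 float32, m along the optical axis (not along the pixel's ray), 0 where there is no reading.
- camera_params(name): a dict with "K" (3x3 intrinsics, pixels), "position" and "rotation" of the camera in the world; the wrist camera has in their place "tool_from_camera" (4x4, takes a point from camera to tool coordinates, whose origin is the TCP and whose axes are the tool frame's). Camera axes: x right, y down, z forward; pixel columns grow to the right and rows downward; lengths in m; the calibration is good to about 2 mm. A picture is of the moment at which its call begins: read the wrist's pose just before it. camera_params takes no time and is no camera call.
A pose or a line that the arm cannot do raises Unreachable and nothing moves.
- finish_job(): hands the job in, once; it reports no verdict.
The state is a dict: "time_s": time; "joint_pos": joint angles; "qd": joint speeds; "joint_efforts": joint torques, N m; "position": TCP position; "tcp_rot": TCP orientation; "wrist_force": force on the tool from outside, world axes, zero at the start; "ft_torque": the same for the moment, N m; "finger_gap": finger opening in m.
Only numpy, scipy, OpenCV 4.12 (cv2) and the standard library are available. Lean on these libraries where they do the work, as an engineer would, in place of code of your own. Each camera call takes 0.05 s, during which the arm holds its last target.

## Working session

There is one attempt and no reset: what is moved stays moved. The work goes in short steps, each a Python script; the robot and the scene stay as the last script left them, time stands still between calls to the robot, and variables do not carry over. Pictures are saved under pics/ and viewed, and the job is handed in when it is done.

```bash
ls; mkdir -p pics
cat > a.py <<'E'
from rig import *
import cv2
for n in ["scene","side","wrist"]:
    s=sense()
    im,d=camera(n); cv2.imwrite(f"pics/{n}0.png",im[:,:,::-1]); print(n,camera_params(n), (d==0).mean(), d.min(), d.max())
print(sense())
E
python3 a.py
```

```text
pics
scene {'K': array([[486.19491485,   0.        , 272.34414197],
       [  0.        , 486.19491485, 212.46764715],
       [  0.        ,   0.        ,   1.        ]]), 'position': array([ 1.18297726, -1.09145774,  0.81163505]), 'rotation': array([[ 0.88532141,  0.24597558, -0.39459095],
       [ 0.46483806, -0.44725999,  0.76412308],
       [ 0.01147088, -0.85991541, -0.51030766]])} 0.003915816326530612 0.0 3.7884293
side {'K': array([[441.60682711,   0.        , 277.37313328],
       [  0.        , 441.60682711, 202.83630373],
       [  0.        ,   0.        ,   1.        ]]), 'position': array([0.11408348, 0.77872952, 0.99906751]), 'rotation': array([[-0.84460463, -0.37767024,  0.37948413],
       [-0.53536236,  0.60303215, -0.59138766],
       [-0.00549161, -0.70265028, -0.71151418]])} 0.004009353741496599 0.0 3.6897566
wrist {'K': array([[355.93727425,   0.        , 277.87733879],
       [  0.        , 355.93727425, 211.03559361],
       [  0.        ,   0.        ,   1.        ]]), 'tool_from_camera': array([[-3.91138377e-04, -2.89883050e-01,  9.57061996e-01,
        -1.17
[... 414 characters left out ...]
 1.14095227, -0.08228559]), 'qd': array([ 0.00044805, -0.00291624,  0.0003028 , -0.00230719,  0.00117346,
       -0.00096833, -0.00128811]), 'joint_efforts': array([ 7.43295113e-04, -5.10763657e+01, -4.65758017e-02, -2.37977940e+01,
        1.08000648e-02,  5.39810280e-03,  6.08661868e-07]), 'position': array([0.16282844, 0.65468546, 0.25552691]), 'tcp_rot': array([[-2.71481069e-04, -9.70444331e-01,  2.41324940e-01],
       [-1.36524654e-03,  2.41325083e-01,  9.70443373e-01],
       [-9.99999031e-01, -6.60110333e-05, -1.39041095e-03]]), 'wrist_force': array([ 0.31892529, -0.69939906, -0.85819409]), 'ft_torque': array([ 0.01119508, -0.02504853,  0.01137926]), 'finger_gap': 0.0856641485567545}
```

View pics/scene0.png

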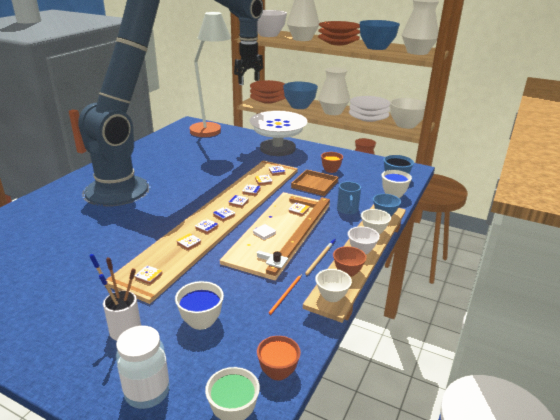

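View pics/side0.png

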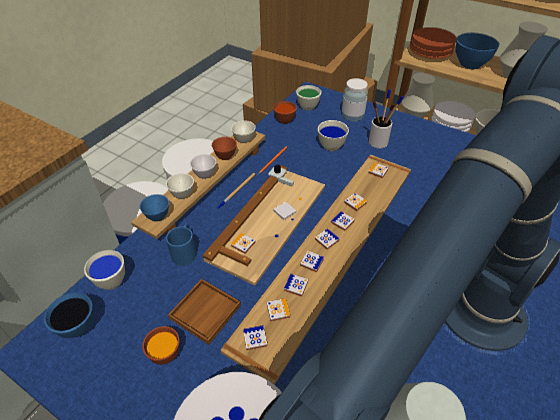

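View pics/wrist0.png

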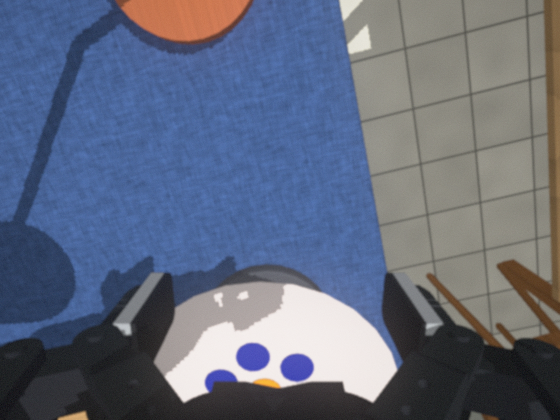

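The row was started with a yellow tile (side view 243,242). On the ware board I see three yellow tiles (side 278,309; 355,201; 378,170) and five blue ones. The blank is at (285,211). Next I get rough positions.

```bash
cat > h.py <<'E'
from rig import *
import cv2, numpy as np
def cam_pose(n,s=None):
    p=camera_params(n); K=p["K"]
    if n=="wrist":
        T=p["tool_from_camera"]; R=s["tcp_rot"]
        return K,R@T[:3,:3],R@T[:3,3]+s["position"]
    return K,p["rotation"],p["position"]
def ray(uv,z,K,R,t):
    uv=np.atleast_2d(uv).astype(float)
    d=np.c_[(uv[:,0]-K[0,2])/K[0,0],(uv[:,1]-K[1,2])/K[1,1],np.ones(len(uv))]@R.T
    k=(z-t[2])/d[:,2]
    return (t+d*k[:,None])[:,:2]
def snap(n,name):
    s=sense(); im,d=camera(n); cv2.imwrite(f"pics/{name}.png",im[:,:,::-1])
    np.savez(f"pics/{name}.npz",im=im,d=d,pos=s["position"],rot=s["tcp_rot"])
    return im,d,s
def Rd(a):  # tool pointing down, jaw axis (tool z) at world yaw a
    z=np.array([np.cos(a),np.sin(a),0]); x=np.array([0,0,-1.]); y=np.cross(z,x)
    return np.c_[x,y,z]
E
python3 - <<'E'
from h import *
c=cam_pose("side")
P={"b_ware":[(255,337),(297,284),(311,261),(327,238),(343,220)],"y_ware":[(278,309),(355,201),(378,170)],"row":[(243,242)],"bisque":[(285,211)]}
for k,v in P.items(): print(k,ray(v,.027,*c).round(3).tolist())
print("board c",ray([(280,174),(325,185),(252,283),(206,259)],.015,*c).round(3).tolist())
print("tray",ray([(204,310)],.01,*c),"knob",ray([(278,168)],.058,*c))
print("bowl,cup,jar",ray([(161,345),(180,255),(333,148),(380,145)],0,*c).round(3).tolist())
E
```

```text
b_ware [[0.437, 0.378], [0.429, 0.196], [0.435, 0.111], [0.436, 0.015], [0.429, -0.072]]
y_ware [[0.431, 0.285], [0.433, -0.164], [0.431, -0.337]]
row [[0.632, 0.155]]
bisque [[0.594, -0.012]]
board c [[0.704, -0.158], [0.551, -0.191], [0.536, 0.249], [0.69, 0.252]]
tray [[0.59471034 0.3789989 ]] knob [[ 0.69941011 -0.13885028]]
bowl,cup,jar [[0.627, 0.505], [0.77, 0.272], [0.626, -0.394], [0.489, -0.5]]
```

Run:
```python
from h import *
for nm,p in [("w1",(0.5,0.22,0.3)),("w2",(0.58,0.03,0.27)),("w3",(0.5,-0.2,0.3))]:
    movep(p,Rd(np.pi/2)); sleep(.15); im,d,s=snap("wrist",nm); print(s["time_s"],s["position"].round(3),s["joint_pos"].round(2))
```

```text
2.2917 [0.5   0.221 0.3  ] [-0.66  0.22  0.2   1.8  -0.05  1.13  1.13]
3.3333 [0.58  0.033 0.27 ] [-0.38  0.31  0.31  1.76 -0.11  1.09  1.55]
4.5 [ 0.501 -0.198  0.3  ] [-0.07  0.21  0.44  1.82 -0.1   1.13  1.98]
```

View pics/w1.png

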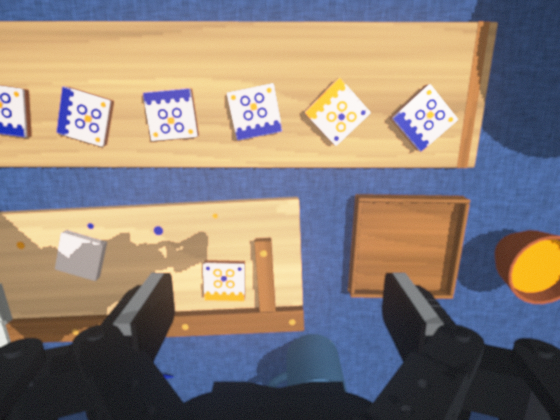

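View pics/w2.png

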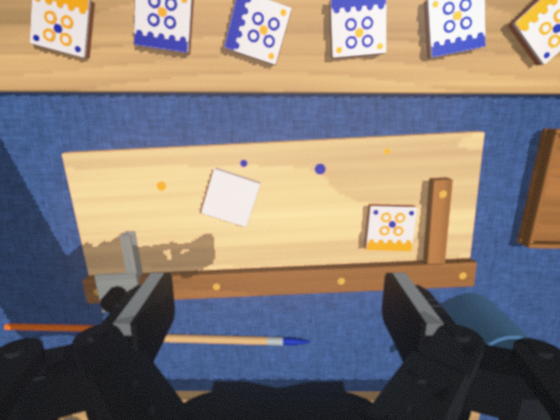

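View pics/w3.png

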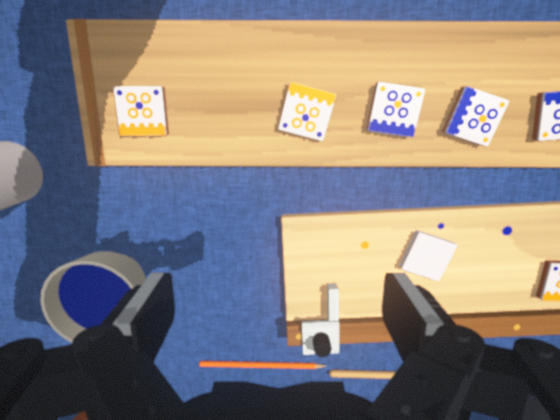

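```bash
cat >> h.py <<'E'
def load(name):
    z=np.load(f"pics/{name}.npz"); s={"position":z["pos"],"tcp_rot":z["rot"]}
    return z["im"],z["d"],s
def tiles(im,s,cam="wrist",ztop=.027,amin=.0015,amax=.0036):
    """all 50 mm tiles: white/blue/yellow blobs -> rect in plane ztop; returns list of dict"""
    hsv=cv2.cvtColor(im,cv2.COLOR_RGB2HSV); H,S,V=[hsv[...,i].astype(int) for i in range(3)]
    white=(S<70)&(V>130); yel=(H>=17)&(H<=28)&(S>190)&(V>190); blu=(H>=108)&(H<=125)&(S>150)&(V>110)&(im[...,0]<75)&(im[...,2]>130)
    m=white.astype(np.uint8)*255
    m=cv2.morphologyEx(m,cv2.MORPH_CLOSE,np.ones((3,3)))
    cs,_=cv2.findContours(m,cv2.RETR_EXTERNAL,cv2.CHAIN_APPROX_NONE)
    c=cam_pose(cam,s); out=[]
    return m,white,yel,blu
E
python3 - <<'E'
from h import *
im,d,s=load("w2")
hsv=cv2.cvtColor(im,cv2.COLOR_RGB2HSV)
for p in [(375,40),(375,5),(270,145),(220,190),(390,246),(420,200),(440,230),(300,275),(300,200),(120,180),(90,100),(190,200)]: print(p,im[p[1],p[0]],hsv[p[1],p[0]])
print("profile across front edge",[tuple(im[y,270]) for y in range(135,152)])
print("profile batten",[(y,tuple(im[y,270])) for y in range(250,300,3)])
print("depth",[ (p,d[p[1],p[0]]) for p in [(280,20),(300,180),(392,225),(230,195)]])
E
```

```text
(375, 40) [249 245 244] [  6   5 249]
(375, 5) [225 221 235] [129  15 235]
(270, 145) [239 208 155] [ 19  90 239]
(220, 190) [243 236 232] [ 11  12 243]
(390, 246) [247 181  48] [ 20 205 247]
(420, 200) [175 144 107] [ 16  99 175]
(440, 230) [187 127  76] [ 14 151 187]
(300, 275) [173 119  75] [ 13 144 173]
(300, 200) [245 219 160] [ 21  88 245]
(120, 180) [245 218 160] [ 20  88 245]
(90, 100) [ 76  99 146] [110 122 146]
(190, 200) [246 220 163] [ 21  86 246]
profile across front edge [(np.uint8(97), np.uint8(114), np.uint8(160)), (np.uint8(101), np.uint8(116), np.uint8(164)), (np.uint8(100), np.uint8(116), np.uint8(164)), (np.uint8(94), np.uint8(111), np.uint8(157)), (np.uint8(98), np.uint8(114), np.uint8(160)), (np.uint8(113), np.uint8(117), np.uint8(153)), (np.uint8(149), np.uint8(134), np.uint8(138)), (np.uint8(199), np.uint8(164), np.uint8(131)), (np.uint8(227), np.uint8(190), np.uint8(140)), (np.uint8(236), np.uint8(204), np.uint8(150)), (np.uint8(239), np.uint8(208), np.uint8(155)), (np.uint8(239), np.uint8(209), np.uint8(154)), (np.uint8(239), np.uint8(209), np.uint8(153)), (
[... 567 characters left out ...]
int8(68))), (271, (np.uint8(147), np.uint8(104), np.uint8(68))), (274, (np.uint8(174), np.uint8(121), np.uint8(78))), (277, (np.uint8(173), np.uint8(118), np.uint8(76))), (280, (np.uint8(170), np.uint8(118), np.uint8(76))), (283, (np.uint8(167), np.uint8(115), np.uint8(72))), (286, (np.uint8(172), np.uint8(121), np.uint8(79))), (289, (np.uint8(168), np.uint8(117), np.uint8(77))), (292, (np.uint8(168), np.uint8(116), np.uint8(76))), (295, (np.uint8(128), np.uint8(103), np.uint8(116))), (298, (np.uint8(83), np.uint8(102), np.uint8(147)))]
depth [((280, 20), np.float32(0.32395428)), ((300, 180), np.float32(0.38013905)), ((392, 225), np.float32(0.38025102)), ((230, 195), np.float32(0.37141496))]
```

```bash
python3 - <<'E'
s=open('h.py').read(); i=s.index("def tiles"); s=s[:i]+'''def tiles(im,s,cam="wrist",ztop=.027,amin=.0017,amax=.0034,dbg=None,zoff=None):
    hsv=cv2.cvtColor(im,cv2.COLOR_RGB2HSV); H,S,V=[hsv[...,i].astype(int) for i in range(3)]
    white=(S<50)&(V>150); yel=(H>=14)&(H<=28)&(S>170)&(V>190); blu=(H>=112)&(H<=128)&(S>165)&(V>90)
    m=(white|yel|blu).astype(np.uint8)*255
    m=cv2.morphologyEx(m,cv2.MORPH_CLOSE,np.ones((3,3),np.uint8))
    m=cv2.morphologyEx(m,cv2.MORPH_OPEN,np.ones((5,5),np.uint8))
    cs,_=cv2.findContours(m,cv2.RETR_EXTERNAL,cv2.CHAIN_APPROX_NONE)
    c=cam_pose(cam,s); out=[]
    for k in cs:
        uv=k[:,0,:]
        if (uv.min(0)<2).any() or (uv[:,0]>557).any() or (uv[:,1]>417).any(): continue
        P=ray(uv,ztop,*c)
        (cx,cy),(w,h),ang=cv2.minAreaRect((P*1000).astype(np.float32))
        if not(42<w<58 and 42<h<58): continue
        fill=np.zeros(m.shape,np.uint8); cv2.drawContours(fill,[k],-1,255,-1); f=fill>0
        res={}
        for nm,q in (("yellow",yel&f),("blue",blu&f)):
            r,cc=np.nonzero(q); res[nm]=ray(np.c_[cc,r],ztop,*c)*1000 if len(r) else np.zeros((0,2))
        a=np.radians(ang); ctr=np.array([cx,cy]); best=("blank",0,0)
        for nm,Q in res.items():
            for j in range(4):
                u=np.array([np.cos(a+j*np.pi/2),np.sin(a+j*np.pi/2)])
                n=((Q-ctr)@u>15.5).sum()*1.0/max(1,f.sum())
                if n>best[1]: best=(nm,n,a+j*np.pi/2)
        col,yaw=(best[0],best[2]) if best[1]>.07 else ("blank",a)
        yaw=(yaw+np.pi)%(2*np.pi)-np.pi
        out.append(dict(col=col,xy=ctr/1000,yaw=yaw,size=(round(w,1),round(h,1)),px=uv.mean(0).round(),b=best[1]))
    if dbg: cv2.imwrite(f"pics/{dbg}.png",m)
    return out
'''
open('h.py','w').write(s)
E
python3 - <<'E'
from h import *
for n in ["w1","w2","w3"]:
    im,d,s=load(n); print(n)
    for t in tiles(im,s,dbg=n+"m"): print(t["col"],t["xy"].round(4),round(t["yaw"],3),t["size"],t["px"],round(t["b"],3))
im,d,s=load("w2"); c=cam_pose("wrist",s)
g=im.astype(int)
def edge(col,r0,r1,f):
    v=np.array([f(g[r,col]) for r in range(r0,r1)]); dv=np.abs(np.diff(v)); 
    k=dv.argmax(); w=dv[max(0,k-2):k+3]; return r0+max(0,k-2)+(w*np.arange(len(w))).sum()/w.sum()+.5
F=[];B=[]
for u in range(90,471,10): F.append((u,edge(u,120,168,lambda p:p[0]-p[2])))
for u in range(180,360,5): B.append((u,edge(u,255,282,lambda p:p.sum())))
def fit(P,z):
    X=ray(P,z,*c); l=cv2.fitLine(X.astype(np.float32),cv2.DIST_HUBER,0,.001,.001).ravel(); r=(X-l[2:])@np.array([-l[1],l[0]]); print("ang",np.degrees(np.arctan2(l[1],l[0])),"res",r.std(),r.min(),r.max()); return l
lf=fit(F,.015); lb=fit(B,.015)
n=np.array([-lf[1],lf[0]]); print("dist",abs((lb[2:]-lf[2:])@n))
def hedge(row,c0,c1):
    v=g[row,c0:c1,0]-g[row,c0:c1,2]; k=np.abs(np.diff(v)).argmax(); return (c0+k+.5,row)
L=fit([hedge(r,55,100) for r in range(160,225,5)],.015); R=fit([hedge(r,465,500) for r in range(140,225,5)],.015)
print(L,R,lf)
def lat(row,c0,c1):
    v=g[row,c0:c1].sum(1); k=np.diff(v).argmin(); return (c0+k+.5,row)
print("leftbatten", [lat(r,415,438) for r in range(190,260,10)])
E
```

```text
w1
yellow [0.634  0.1556] 0.003 (48.8, 50.1) [223. 280.] 0.19
blank [ 0.5997 -0.016 ] 1.252 (49.6, 54.5) [ 79. 255.] 0
blue [0.4401 0.0138] -1.863 (51.3, 50.7) [ 82. 116.] 0.118
yellow [0.4355 0.2845] -2.359 (48.6, 50.7) [342. 115.] 0.204
w2
yellow [0.6339 0.155 ] 0.005 (49.0, 50.7) [389. 226.] 0.154
blank [ 0.6013 -0.0167] 1.248 (50.2, 51.6) [230. 197.] 0
w3
blank [ 0.6006 -0.0184] 1.248 (55.2, 51.8) [428. 256.] 0
blank [0.4405 0.0161] 1.277 (44.4, 50.7) [479. 117.] 0.013
yellow [ 0.4369 -0.3431] 0.022 (45.5, 50.7) [141. 114.] 0.221
yellow [ 0.4364 -0.1678] 2.896 (50.5, 48.3) [306. 114.] 0.199
ang -86.85142 res 0.004083450985929116 -0.00017370778093081377 0.02581785249883329
ang -86.87529 res 0.0001797370943532039 -0.0005149499670323392 0.0007164315579678026
dist 0.14244044
ang 2.9252074 res 0.000268788003299595 -0.0004896445824613294 0.0004682082448377678
ang 3.2384284 res 0.00029848945443966855 -0.0004666879851812158 0.00046046343604841557
[ 0.998697    0.05103233  0.5992463  -0.19109793] [0.9984031  0.05649115 0.5840466  0.24790606] [ 0.0549254  -0.99849045  0.5436716   0.02352165]
leftbatten [(np.float64(421.5), 190), (np.float64(419.5), 200), (np.float64(420.5), 210), (np.float64(419.5), 220), (np.float64(418.5), 230), (np.float64(417.5), 240), (np.float64(417.5), 250)]
```

```bash
cat >> h.py <<'E'
import math
def wrap(a): return (a+np.pi)%(2*np.pi)-np.pi
def goto(p,yaw,lin=False,feed=.25,sym=True):
    """tool-down pose; choose of yaw, yaw+pi the one with the least joint 7 swing"""
    q0=sense()["joint_pos"]; best=None
    for a in ([yaw,yaw+np.pi] if sym else [yaw]):
        q=inverse_kinematics(np.array(p,float),Rd(a))
        if q is None: continue
        k=np.abs(np.array(q)-q0).max()
        if best is None or k<best[0]: best=(k,a)
    if best is None: raise RuntimeError(f"unreachable {p} {yaw}")
    if lin: move_l(np.array(p,float),Rd(best[1]),feed=feed)
    else: movep(np.array(p,float),Rd(best[1]))
    return best[1]
TH=0.0
def info(*a): 
    s=sense(); print(*a,"t",round(s["time_s"],2),"pos",s["position"].round(4),"gap",round(s["finger_gap"],4),"F",s["wrist_force"].round(1))
E
python3 - <<'E'
from h import *
im,d,s=load("w1"); c=cam_pose("wrist",s)
T=ray([(357,197),(469,199),(455,298),(349,296)],.02,*c); print("tray",T.round(4).tolist(),T.mean(0))
im,d,s=load("w2"); c=cam_pose("wrist",s); g=im.astype(int)
B=[]
for u in range(180,360,5):
    v=g[255:282,u].sum(1); dv=np.abs(np.diff(v)); k=dv.argmax(); B.append((u,255+k+.5))
X=ray(B,.015,*c); l=cv2.fitLine(X.astype(np.float32),cv2.DIST_HUBER,0,.001,.001).ravel()
th=np.arctan2(l[1],l[0]); th=th+np.pi/2 if th<0 else th-np.pi/2
ex=np.array([np.cos(th),np.sin(th)]); ey=np.array([-ex[1],ex[0]])
L=np.array([.5992463,-.19109793]);R=np.array([.5840466,.24790606])
x50=l[2:]@ex; y0=(L@ey+R@ey)/2
O=ex*(x50-.05)+ey*y0
lb=ray([(420,200),(417.5,245)],.029,*c)
print("th",th,"O",O,"leftbatten top edge y",(lb-O)@ey, "foot", (ray([(420,200),(417.5,245)],.015,*c)-O)@ey)
for n,p in [("row",(.634,.1553)),("bisque",(.601,-.0165))]: print(n,(np.array(p)-O)@np.c_[ex,ey])
print("knob",(ray([(118,297)],.058,*c)-O)@np.c_[ex,ey])
im,d,s=load("w3"); c=cam_pose("wrist",s)
print("stop face px w3", (ray([(338,290),(337,318)],.033,*c)-O)@np.c_[ex,ey],"knob",(ray([(321,337)],.058,*c)-O)@np.c_[ex,ey])
E
```

```text
tray [[0.5293, 0.3126], [0.5313, 0.4422], [0.6604, 0.445], [0.6579, 0.3112]] [0.59470338 0.37776803]
th 0.05483198 O [0.63587673 0.03083173] leftbatten top edge y [0.15269129 0.15333477] foot [0.15830774 0.15897631]
row [0.00494751 0.12438406]
bisque [-0.03741831 -0.0453492 ]
knob [[ 0.0558774  -0.16732081]]
stop face px w3 [[-0.00133201 -0.15504023]
 [ 0.03757837 -0.15631841]] knob [[ 0.04565649 -0.17921026]]
```

```bash
cat >> h.py <<'E'
TH=0.0548; O=np.array([.63588,.03083]); ex=np.array([np.cos(TH),np.sin(TH)]); ey=np.array([-ex[1],ex[0]])
def bw(x,y): return O+ex*x+ey*y
def wb(p): return (np.asarray(p)-O)@np.c_[ex,ey]
ZG=.041
def pick(xy,yaw,zg=ZG,open_=.07,N=40):
    command_gripper(open_)
    a=goto([*xy,.10],yaw)
    s=move_l(np.array([*xy,zg]),Rd(a),feed=.12,until_force=12)
    if s: info("touch!")
    command_gripper(.0,N); info("gripped")
    move_l(np.array([*xy,.10]),Rd(a),feed=.15); info("lifted")
    return a
E
python3 - <<'E'
from h import *
pick((.601,-.0165),1.248); snap("wrist","g1")
E
```

```text
gripped t 6.93 pos [ 0.602  -0.0166  0.0424] gap 0.0488 F [-0.2  0.5  5.8]
lifted t 7.47 pos [ 0.6005 -0.0163  0.0996] gap 0.0487 F [-0.1 -0.6 -1.4]
```

View pics/g1.png

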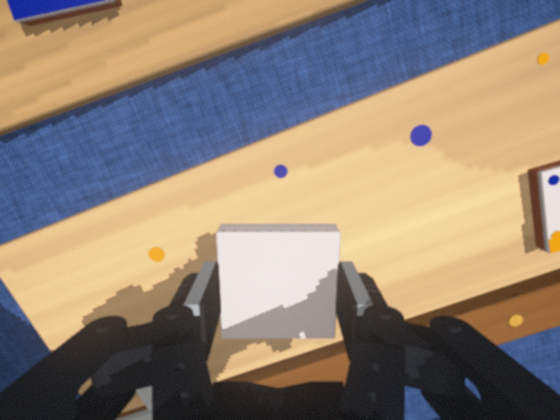

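The blank is held level between the pads, at about (278,283). Next I put it in the tray.

```bash
sed -i 's/^ZG=.*/ZG=.0425/' h.py
python3 - <<'E'
from h import *
p=(.595,.378)
goto([.6,.18,.14],1.57,lin=False)
a=goto([*p,.09],1.58)
print(move_l(np.array([*p,.0325]),Rd(a),feed=.08,until_force=6)); info("down")
command_gripper(.066); 
move_l(np.array([*p,.12]),Rd(a),feed=.2); info()
E
python3 - <<'E'
from h import *
goto([.5,.25,.3],1.57); sleep(.1); im,d,s=snap("wrist","w4"); info()
for t in tiles(im,s): print(t["col"],t["xy"].round(4),round(t["yaw"],3),t["size"],t["px"])
E
```

```text
True
down t 9.86 pos [0.5937 0.3772 0.0323] gap 0.0489 F [-0.9 -0.3  3.5]
t 10.77 pos [0.5944 0.3777 0.1194] gap 0.066 F [-0.3 -0.4 -1.3]
t 11.87 pos [0.4998 0.2508 0.2982] gap 0.0656 F [ 0.3 -0.3 -0.6]
blank [0.5881 0.3734] 0.003 (49.5, 50.9) [382. 247.]
blue [0.4402 0.0141] -1.866 (51.8, 50.7) [ 53. 116.]
yellow [0.4354 0.2845] -2.369 (48.6, 50.5) [311. 113.]
```

View pics/w4.png

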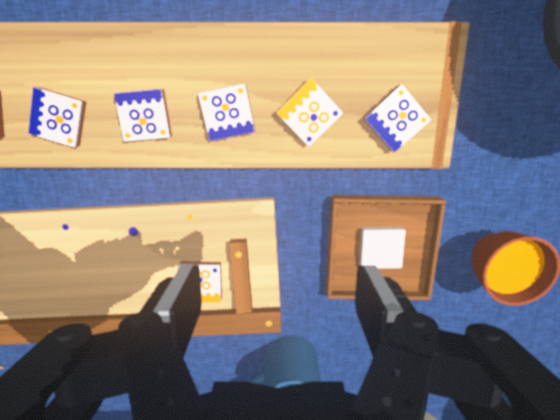

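Blank lies in the tray at (382,247). Now I push the started tile against the back batten and then into the corner.

```bash
cat >> h.py <<'E'
ZP=.0455
def pushx(y,x0=-.05,x1=-.006,F=8):
    command_gripper(0.0)
    a=goto([*bw(x0,y),.09],TH+np.pi/2)
    t=move_l(np.array([*bw(x0,y),ZP]),Rd(a),feed=.12,until_force=8); 
    if t: info("floor touch")
    t=move_l(np.array([*bw(x1,y),ZP]),Rd(a),feed=.05,until_force=F); s=sense(); print("pushx stop",t,wb(s["position"][:2]).round(4),s["wrist_force"].round(1))
    move_l(np.array([*bw(x1-.03,y),ZP]),Rd(a),feed=.1)
    move_l(np.array([*bw(x1-.03,y),.10]),Rd(a),feed=.2)
def pushy(x,y0,y1,F=8):
    command_gripper(0.0)
    a=goto([*bw(x,y0),.09],TH)
    t=move_l(np.array([*bw(x,y0),ZP]),Rd(a),feed=.12,until_force=8)
    if t: info("floor touch")
    t=move_l(np.array([*bw(x,y1),ZP]),Rd(a),feed=.05,until_force=F); s=sense(); print("pushy stop",t,wb(s["position"][:2]).round(4),s["wrist_force"].round(1))
    move_l(np.array([*bw(x,y0),ZP]),Rd(a),feed=.1)
    move_l(np.array([*bw(x,y0),.10]),Rd(a),feed=.2)
E
python3 - <<'E'
from h import *
pushx(.124); info()
pushy(.022,.075,.110); info()
goto([*(bw(-.06,.06)),.24],TH+np.pi/2); sleep(.1); im,d,s=snap("wrist","w5"); info()
for t in tiles(im,s): print(t["col"],wb(t["xy"]).round(4),round(t["yaw"]-TH,3),t["size"],t["px"])
E
```

```text
pushx stop True [-0.0125  0.1239] [-0.  -0.6  0.7]
t 15.53 pos [0.5942 0.1528 0.1009] gap -0.0001 F [ 0.1 -0.8 -1. ]
pushy stop True [0.022  0.1038] [-0.3 -1.5  1.1]
t 18.73 pos [0.654  0.1079 0.1011] gap -0.0 F [-0.4 -0.4 -0.3]
t 20.05 pos [0.5726 0.0874 0.239 ] gap -0.0002 F [ 0.   0.4 -0.6]
yellow [0.0225 0.1399] 0.002 (49.9, 50.6) [356. 265.]
```

View pics/w5.png

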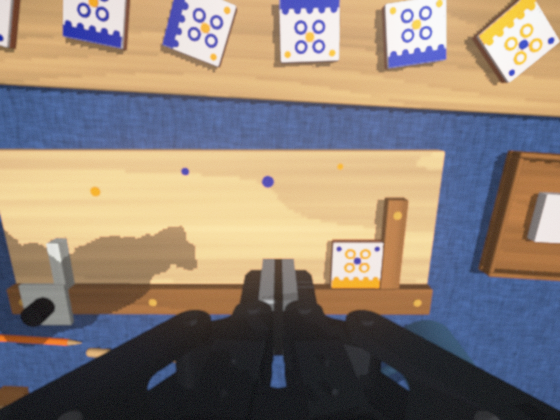

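The started tile is home in the corner at (356,265). Next is the first ware-board tile.

```bash
cat >> h.py <<'E'
def pick_tile(xy,yaw,open_=.066,N=40):
    """jaws along the band axis; returns sign: place yaw = TH (+pi)"""
    a=pick(xy,yaw,open_=open_,N=N)
    return a+wrap(TH-yaw)   # jaw yaw that brings the band to the back batten
def place(y,aplace,x=-.004):
    q=inverse_kinematics(np.array([*bw(x,y),.10]),Rd(aplace))
    if q is None: raise RuntimeError("no ik at place")
    movep(np.array([*bw(x,y),.10]),Rd(aplace))
    t=move_l(np.array([*bw(x,y),ZG]),Rd(aplace),feed=.08,until_force=6); info("placed",t)
    command_gripper(.060)
    move_l(np.array([*bw(x,y),.10]),Rd(aplace),feed=.2)
def look(nm,p,yaw=TH+np.pi/2):
    goto(p,yaw); sleep(.1); im,d,s=snap("wrist",nm); info()
    ts=tiles(im,s)
    for t in ts: print(t["col"],"board",wb(t["xy"]).round(4),round(wrap(t["yaw"]-TH),3),"world",t["xy"].round(4),round(t["yaw"],3),t["size"],t["px"])
    return ts
E
python3 - <<'E'
from h import *
ap=pick_tile((.4355,.2845),-2.364)
print(ap, inverse_kinematics(np.array([*bw(-.004,.086),.10]),Rd(ap)))
E
```

```text
gripped t 22.82 pos [0.4362 0.2849 0.0437] gap 0.0482 F [-1.1 -1.6  6.1]
lifted t 23.35 pos [0.4354 0.2841 0.0998] gap 0.0489 F [ 0.4 -0.8 -1.3]
3.1963926535897933 [ 0.38166692  0.7876698  -0.95707338  1.72470331  0.73994996  1.03388322
  2.3550464 ]
```

Run:
```python
from h import *
goto([.52,.2,.14],sense() and math.atan2(sense()["tcp_rot"][1,2],sense()["tcp_rot"][0,2]),sym=False)
place(.086,3.19639)
pushx(.086)
look("w6",[*bw(-.06,-.06),.26])
```

```text
placed True t 26.53 pos [0.6261 0.1159 0.0437] gap 0.0483 F [-0.5 -0.2  3.9]
pushx stop True [-0.0125  0.0859] [0.1 0.6 1.3]
t 32.17 pos [ 0.5787 -0.0307  0.2584] gap 0.0001 F [-0.2  0.2  0.3]
yellow board [0.0229 0.1396] 0.003 world [0.6511 0.1715] 0.058 (51.1, 51.3) [463. 258.]
```

View pics/w6.png

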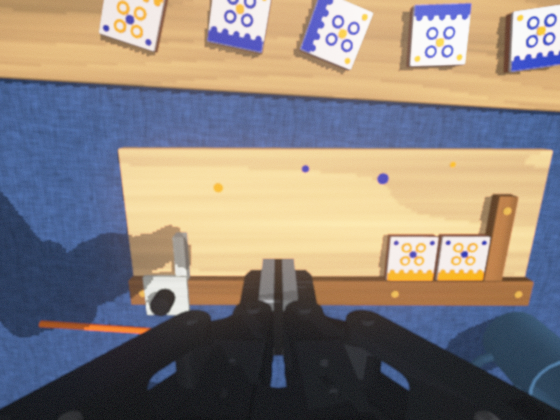

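Two tiles sit in the row with a thin joint at (437,258). Before the next picks I take a fresh look at the ware board's right side.

Run:
```python
from h import *
ts=look("w7",[.48,-.2,.28],np.pi/2)
t=min([t for t in ts if t["col"]=="yellow" and t["xy"][0]<.5],key=lambda t:abs(t["xy"][1]+.168))
print(t)
ap=pick_tile(t["xy"],t["yaw"])
for k in (0,):
    print(ap, inverse_kinematics(np.array([*bw(-.004,.032),.10]),Rd(ap)))
open("ap.txt","w").write(str(ap))
```

```text
t 33.12 pos [ 0.4812 -0.1978  0.2799] gap -0.0 F [0.5 0.  1.1]
yellow board [-0.2196 -0.3626] -0.049 world [ 0.4365 -0.3433] 0.005 (46.9, 50.6) [136. 134.]
blue board [-0.1969 -0.0067] -1.927 world [0.4396 0.0134] -1.872 (50.0, 50.6) [484. 136.]
yellow board [-0.2101 -0.1874] 2.843 world [ 0.4363 -0.1678] 2.898 (50.5, 48.2) [306. 134.]
{'col': 'yellow', 'xy': array([ 0.43633505, -0.16779298]), 'yaw': np.float64(2.8978678737929027), 'size': (50.5, 48.2), 'px': array([306., 134.]), 'b': np.float64(0.20618556701030927)}
gripped t 35.48 pos [ 0.4371 -0.1679  0.0438] gap 0.0483 F [-1.5  0.7  5.1]
lifted t 36.01 pos [ 0.436  -0.1682  0.0998] gap 0.0483 F [ 0.1 -0.1 -0.6]
0.05480000000000018 [ 0.13390621  0.60471584 -0.41956847  1.75632296  0.3141676   0.84723391
 -0.374884  ]
```

View pics/w7.png

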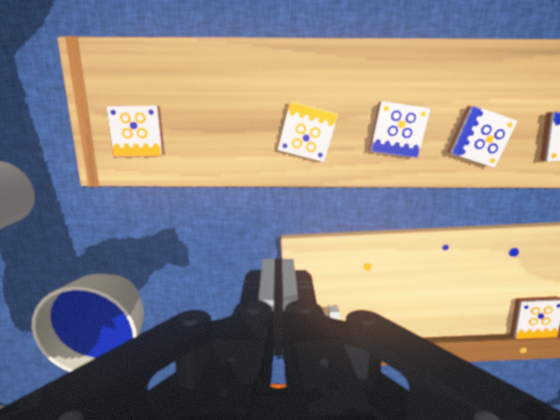

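Run:
```python
from h import *
ap=float(open("ap.txt").read())
place(.032,ap); pushx(.032)
ts=look("w8",[.48,-.25,.28],np.pi/2)
t=min([t for t in ts if t["col"]=="yellow" and t["xy"][0]<.5],key=lambda t:abs(t["xy"][1]+.343))
ap=pick_tile(t["xy"],t["yaw"])
movep(np.array([.5,-.2,.15]),Rd(ap))
place(-.022,ap); pushx(-.022)
look("w9",[*bw(-.07,-.12),.26])
```

```text
placed True t 39.05 pos [0.6288 0.0622 0.0437] gap 0.0483 F [-0.4 -0.8  4.4]
pushx stop True [-0.0125  0.032 ] [ 0.5 -0.4  0.6]
t 45.16 pos [ 0.4804 -0.2488  0.2795] gap 0.0003 F [ 0.5 -0.6  0.8]
yellow board [-0.2212 -0.3627] -0.043 world [ 0.4349 -0.3434] 0.012 (48.8, 50.7) [185. 131.]
blank board [-0.2083 -0.0932] 1.384 world [ 0.433  -0.0737] 1.438 (51.2, 50.6) [451. 128.]
gripped t 47.96 pos [ 0.4358 -0.3438  0.0438] gap 0.0485 F [-1.   0.4  5.9]
lifted t 48.49 pos [ 0.4344 -0.3434  0.0997] gap 0.0483 F [-0.  -1.  -1.1]
placed True t 50.86 pos [0.6318 0.0084 0.0436] gap 0.0481 F [-1.1 -0.2  5.4]
pushx stop True [-0.0126 -0.022 ] [ 0.5  0.5 -0.5]
t 56.34 pos [ 0.5719 -0.0917  0.2581] gap -0.0001 F [-1.1 -0.3  0.5]
yellow board [0.0225 0.1397] 0.003 world [0.6507 0.1716] 0.057 (50.6, 51.3) [518. 266.]
blank board [-0.1939  0.0859] 0.032 world [0.4375 0.106 ] 0.086 (50.6, 50.9) [506.  48.]
```

View pics/w9.png

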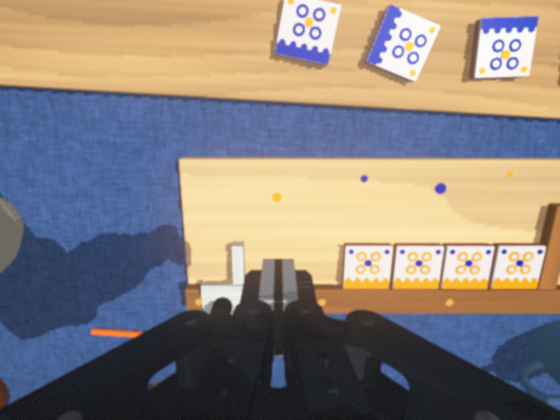

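All four tiles stand in a row from (367,266) to (518,266). Now I slide the end stop against them.

Run:
```python
from h import *
command_gripper(0)
a=goto([*bw(.012,-.203),.10],TH)
print(move_l(np.array([*bw(.012,-.203),ZP]),Rd(a),feed=.1,until_force=8))
for k in range(3):
    t=move_l(np.array([*bw(.012,-.035),ZP]),Rd(a),feed=.06,until_force=12); s=sense(); print(t,wb(s["position"][:2]).round(4),s["wrist_force"].round(1))
move_l(np.array([*bw(.012,-.10),ZP]),Rd(a),feed=.1)
move_l(np.array([*bw(.012,-.10),.12]),Rd(a),feed=.2)
look("w10",[*bw(-.09,-.05),.24])
```

```text
False
True [ 0.0118 -0.0583] [ 0.   0.4 -0.4]
True [ 0.0113 -0.0581] [ 0.9 -0.4  0.3]
True [ 0.0108 -0.0581] [0.4 0.7 0.6]
t 63.61 pos [ 0.5488 -0.0242  0.2394] gap -0.0001 F [-0.8 -0.5  0. ]
```

View pics/w10.png

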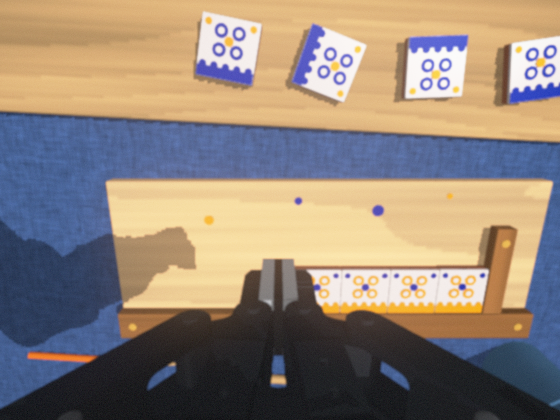

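The stop halted at exactly the expected place (finger at y −58 mm, so face at −35 mm). Next I press each tile to the back again, nudge the stop, and check from clear views.

Run:
```python
from h import *
for y in (.14,.09,.04,-.01): pushx(y,x0=-.04)
a=goto([*bw(.012,-.095),.10],TH)
move_l(np.array([*bw(.012,-.095),ZP]),Rd(a),feed=.1,until_force=8)
t=move_l(np.array([*bw(.012,-.035),ZP]),Rd(a),feed=.04,until_force=14); s=sense(); print(t,wb(s["position"][:2]).round(4))
move_l(np.array([*bw(.012,-.10),ZP]),Rd(a),feed=.1)
move_l(np.array([*bw(.012,-.10),.12]),Rd(a),feed=.2)
command_gripper(.08)
look("w11",[*bw(-.14,.05),.24])
look("w12",[.48,.25,.3],np.pi/2)
goto([.45,-.25,.35],np.pi/2); sleep(.1); snap("side","s2"); snap("scene","c2"); snap("wrist","w13"); info()
```

```text
pushx stop True [-0.0124  0.1399] [-0.3 -0.4  0.2]
pushx stop True [-0.0124  0.0898] [-0.2  0.4  0.2]
pushx stop True [-0.0125  0.0398] [-0.7 -0.6 -0.9]
pushx stop True [-0.0125 -0.0102] [-0.3  0.6 -0.1]
True [ 0.0117 -0.0582]
t 79.88 pos [0.4939 0.0724 0.2396] gap 0.08 F [-0.7 -0.1  0.1]
blank board [-0.2091 -0.092 ] 1.383 world [ 0.4321 -0.0725] 1.438 (50.7, 47.6) [117. 106.]
t 80.81 pos [0.4809 0.2474 0.2989] gap 0.0801 F [ 0.2  1.1 -0.8]
blank board [-0.0302  0.3448] -0.038 world [0.5869 0.3735] 0.017 (50.9, 50.2) [383. 260.]
blue board [-0.1966 -0.0061] -1.92 world [0.44  0.014] -1.865 (51.5, 50.5) [ 60. 135.]
t 82.88 pos [ 0.4503 -0.2493  0.35  ] gap 0.0798 F [-0.1 -0.7 -1.1]
```

View pics/w11.png

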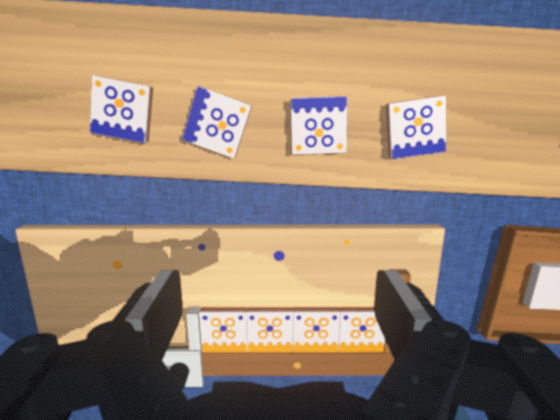

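View pics/w12.png

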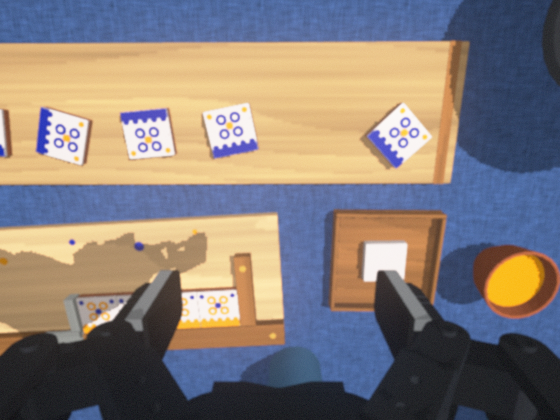

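View pics/s2.png

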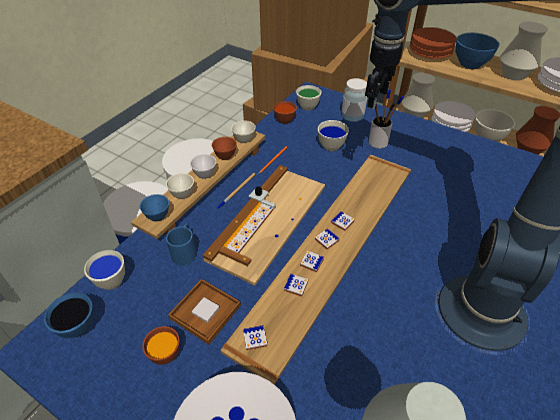

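View pics/c2.png

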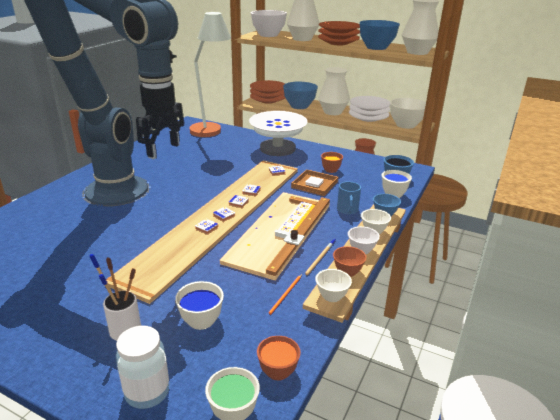

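The views agree. The row of four is tight between the left batten and the stop, and the bands face the back batten (w11, 202–385 at row 330). The blank is in its tray (w12 383,260). The five blue tiles and the pots look unmoved in both fixed views. The arm touches nothing, so I hand in.

```bash
python3 -c "
from rig import *
print(finish_job(), sense()['time_s'])"
```

```text
the job is handed in; nothing more can be done
the job is handed in; nothing more can be done
```

The job is handed in, finished at about 83 s of the 210 s allowed. `finish_job()` gives no verdict, so what follows rests on my own last checks.

**What I did:** I moved the blank tile into its tray. I pushed the started yellow tile into the corner, then laid the three yellow tiles from the ware board beside it with their bands to the back batten. I slid the end stop against the row, pressed each tile to the back once more, and nudged the stop a last time.

**Last checks:**
- **Row to the back:** all four back pushes stopped at the same depth (board x −12.4 to −12.5 mm), which fits the tiles being against the batten.
- **Row length:** the stop halted with the finger at board y −58.2 mm. That puts its face at about −35 mm, exactly four tiles from the left batten, so no gaps are left.
- **Blank:** it lies flat in the tray, within about 10 mm of its centre.
- **Other things:** the five blue tiles, pots, brush, pencil and mug looked unmoved in the before and after pictures. I saw no tile knocked aside.

**Disagreements:**
- **Tile position:** the wrist camera placed the corner tile's centre at x = 22.5 mm, not 25 mm. I put this down to the camera calibration, because the board's depth also measured 2.4 mm off.
- **Tile finder:** in the final views my colour-based tile finder did not pick up the finished row, and it labelled one blue tile as blank. I judged the row from the push stops and by eye in the pictures.

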